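# Dock and clamp the envelope tray

### The arm

A 6-joint arm with a two-finger parallel gripper is mounted at the origin on the work surface. World frame = base frame: x ahead of the robot, y to its left, z up, the work surface at z = 0. Lengths are in m, angles in rad, forces in N, time in s.
With the tool pointing down it reaches from about 0.3 to 0.775 m from the base axis. Payload 14.6 kg.
Tool frame: the origin (TCP) lies at the very end of the fingers, on their centre line; the grasp point (between the pads) lies 19 mm behind it; y points along the fingers, z is the direction in which the jaws open and shut, and the axes are right-handed (so a half turn about y gives the same grasp; the last joint's range is limited). The gripper opens to 94 mm and grips with 3 to 60 N. Pads are 16 mm wide; open, the fingers measure 119 mm over their backs; the gripper's body (75 mm by 177 mm) begins 78 mm behind the grasp point.
Start: joints at [-1.352, 0.3, 1.521, -0, 1.321, -0.067], TCP at [0.155, -0.528, 0.205] pointing down, gripper open.
Joint ranges: [-3.03, 3.03], [-0.79, 2.21], [0.23, 2.52], [-1.04, 4.18], [0, 3.07], [-2.55, 2.55]. Speed limits (rad/s): [2.22, 2.22, 2.57, 3.14, 3.14, 3.14].

### API

Orientations are given as [roll, pitch, yaw] about the fixed x, y, z axes, in that order (R = Rz(yaw) Ry(pitch) Rx(roll)).
In Python, from station import get_obs, camera, hand_in, masks_of gives the robot as it stands.
- The arm moves only by the shell command python3 -m jog 'ROWS' [FORCE]. ROWS is text: rows parted by semicolons, each of 7 numbers parted by spaces: the shift along the world's x, y, z in mm, then the turn, a rotation vector about the world's x, y, z in degrees, then the closure, from 0 (fully open) to 1 (shut). A call has 1 to 10 rows; each row is the pose to reach, as a shift and turn from the pose measured when the call began; what a row does not reach only later rows make up. A row lasts 1/12 s, in which the tool goes at most 41.7 mm and 7.16 degrees, less where a joint would pass 70% of its speed; a pose out of reach is approached as far as the arm can. A call with a gripper value outside its range is refused whole. The fingers move at their own pace and stop on an object; FORCE is the grip in N (left out, the last holds). Time passes only in rows, so rows that repeat a pose let the fingers close. It gives the time, the measured TCP pose, the force and the opening at its end, in the units of the state.
- get_obs(): the state, without advancing time (a new reading comes with each control period).
- camera(name): name is "scene" or "top"; returns a dict with "img" (400x640x3 uint8, red, green, blue), "range_z" (400x640 float32, m along the optical axis (not along the pixel's ray), 0 where there is no reading), "fx", "fy", "cx", "cy" (pixels), "k1" (the pictures are not rectified: a ray, as slopes to the right and down, at radius r is drawn at 1 + k1 r^2 times it, then the intrinsics apply), "rvec" (rotation vector, rad) and "tvec" (3), from world to camera coordinates, as OpenCV has them. Camera axes: x right, y down, z forward; pixel columns grow to the right and rows downward; lengths in m; the calibration is good to about 2 mm. A picture is of the moment at which its call begins.
- hand_in(): hands the job in, once; it reports no verdict.
Trained networks look in the newest picture that a camera, given by its name, has taken for a name from the list of things; names that differ only in an ending like _2 or _b are one class to them, and where a whole thing is asked for, a point or a joint stands for the part that bears it (a point fixed in the world has none). Each returns a list of dicts, best first, with "conf" (0 to 1); they miss things now and then, are a little off and sometimes report something else, mostly with a low value. They report only what shows in the picture. A call takes as long as a camera call.
- masks_of(thing, camera): "mask" (400x640 bool, what is visible of it) and "extent" ([left, top, right, bottom] in pixels, round what is visible of it).
The state is a dict: "time_s": time; "qpos": joint angles; "joint_vel": joint speeds; "tau": joint torques, N m; "ee_pos": TCP position; "eef_rot": TCP orientation; "force": force on the tool from outside, world axes, zero at the start; "moment": the same for the moment, N m; "grip_width": finger opening in m.
Only numpy, scipy, OpenCV 4.12 (cv2) and the standard library are available. Lean on these libraries where they do the work, as an engineer would, in place of code of your own. Each camera call takes 0.05 s, during which the arm holds its last target.

### The job

The envelope tray stands pulled out of the envelope printer. Push the tray in until it meets its spring buffers, tip the latch lever towards the tray and swing its wire bail over so that the bar drops behind the hooked keeper on the tray, then push the lever back over, past centre, until it lies fully down on the machine and holds the tray drawn in tight. Leave the mouse, stapler and mug where they stand.

Things in the scene. Friction and masses are not known exactly. Their poses are not given: they have to be found in the camera images.
- latch_pivot (a point): Latch pivot on the fixed envelope printer, 68 mm above the desk, 18 mm above its grey deck (270 mm wide). Machine axes: z up; -y level from pivot to tray, the way the tray pulls out; +y to the white housing, which starts 112 mm from the pivot and is 120 mm high; x the latch's turning axis. The deck reaches from 45 mm on the tray side of the pivot to the housing.
- tray (a joint): How far the grey tray (250 mm wide, 180 long, 0.7 kg) is out, in m: 0 = hard against the machine; starts at 0.035 to 0.065. Slides along the machine's y with 3 N of friction. Two spring buffers touch it from 0.010 inwards (2.5 N per mm together) and push it back out to about 0.009 when let go; the clamped latch holds it at about 0.003.
- tray_back (a point): Middle of the outer face of the tray's rear wall, the face farthest from the machine, 36 mm above the desk; the wall stands from 10 to 62 mm above the desk and is 250 mm wide. Push it along the machine's +y to slide the tray in.
- keeper (a point): Seat of the bail's bar in the steel keeper on the tray, 54 mm above the desk. The keeper is a hook 34 mm wide, open away from the machine: upright plate 3 mm to the machine side of this point; lip above, underside 4.5 and top 8 mm above this point, reaching 3.6 mm past it. The tray's flat ledge is 4 mm below and runs 48 mm on behind. The bar comes down behind the lip, then is drawn in under it.
- lever (a joint): Angle of the steel lever (handle 24 mm wide, 5 thick) in rad: 0 = tipped fully towards the tray, handle 40 degrees above level; 0.87 = handle upright; 2.44 = level on the machine side, closed, at its stop. Stays where left (under 1 N at the tip moves it). Tip it below about 0.4 before the bail comes over, or the bar falls short. Once hooked, closing needs 3 to 5 N at the tip; centre is near 2.15.
- lever_tip (a point): Middle of the rolled end (10 mm thick, 30 mm wide) of the lever's handle, 78 mm from the pivot. The bail's hinge on the lever is 20 mm from the pivot, 5 degrees ahead of the handle in the closing sense.
- bail (a joint): Angle of the wire bail about its hinge on the lever, in rad: 0 = folded back at its stop, where it rests at the start by its weight, leaning back to the machine (15 degrees past upright with the lever at 0, more with the lever farther back); grows as it swings over to the tray. Nearly free: past upright it falls over by itself. It straddles the lever.
- bail_bar (a point): Middle of the bail's bar: a round bar 6 mm thick and 48 mm long along the machine's x, joining the ends of two wire legs 48 mm apart, 80 mm from the bail's hinge.
- mouse: Bystander: black computer mouse, 105 x 62 x 33 mm, lying on the desk; origin at its underside.
- stapler: Bystander: stapler, 150 x 36 x 50 mm, on the desk; origin at its underside.
- mug: Bystander: white mug, 82 mm wide, 95 mm high, on the desk; origin at its underside.

How it is judged:
By the outcome, as a careful person would: the job done as asked, in the order asked, and still so for the second after the job is handed in, with the robot touching nothing.
It also fails if it takes over 59 s, if anything falls off the work surface, if the arm or the gripper's body presses on something with over 40 N, if the wrist force passes 120 N, or if a joint passes its speed limit or range.

## Working session

There is one attempt and no reset: what is moved stays moved. The work goes in short steps, Python scripts to look and compute and a shell command to move; the robot and the scene stay as the last step left them, time stands still between calls to the robot, and variables do not carry over. Pictures are saved under pics/ and viewed, and the job is handed in when it is done.

```bash
ls; mkdir -p pics
cat > h.py <<'E'
import numpy as np, cv2
from station import get_obs, camera, hand_in, masks_of
def world(c,u,v,z=None):
    K=np.array([[c['fx'],0,c['cx']],[0,c['fy'],c['cy']],[0,0,1.]])
    p=cv2.undistortPoints(np.array([[u,v]],float).reshape(-1,1,2),K,np.array([c['k1'],0,0,0.])).reshape(-1,2)
    zz=np.array(z if z is not None else [c['range_z'][int(b),int(a)] for a,b in zip(np.atleast_1d(u),np.atleast_1d(v))])
    P=np.c_[p,np.ones(len(p))]*zz.reshape(-1,1)
    R=cv2.Rodrigues(np.array(c['rvec'],float))[0]
    return (P-np.array(c['tvec']).reshape(1,3))@R
def cloud(c):
    v,u=np.mgrid[0:400,0:640]
    K=np.array([[c['fx'],0,c['cx']],[0,c['fy'],c['cy']],[0,0,1.]])
    p=cv2.undistortPoints(np.stack([u.ravel(),v.ravel()],1).astype(float).reshape(-1,1,2),K,np.array([c['k1'],0,0,0.])).reshape(-1,2)
    P=np.c_[p,np.ones(len(p))]*c['range_z'].reshape(-1,1)
    R=cv2.Rodrigues(np.array(c['rvec'],float))[0]
    W=(P-np.array(c['tvec']).reshape(1,3))@R
    W[c['range_z'].ravel()==0]=np.nan
    return W.reshape(400,640,3)
def proj(c,X):
    K=np.array([[c['fx'],0,c['cx']],[0,c['fy'],c['cy']],[0,0,1.]])
    return cv2.projectPoints(np.array(X,float).reshape(-1,1,3),np.array(c['rvec'],float),np.array(c['tvec'],float),K,np.array([c['k1'],0,0,0.]))[0].reshape(-1,2)
def save(c,n): cv2.imwrite('pics/'+n+'.png',c['img'][:,:,::-1])
E
python3 - <<'E'
from h import *
np.set_printoptions(precision=4,suppress=True)
print(get_obs())
for n in('scene','top'):
    c=camera(n); save(c,n+'0'); W=cloud(c)
    R=cv2.Rodrigues(np.array(c['rvec'],float))[0]; print(n,'campos',-R.T@np.array(c['tvec']),c['fx'])
    for t in('tray','lever','bail','keeper','tray_back','mouse','stapler','mug'):
        r=masks_of(t,n)
        for d in r[:2]:
            m=d['mask']; P=W[m]
            print(t,round(d['conf'],2),d['extent'],m.sum(),np.nanmedian(P,0),np.nanmin(P,0),np.nanmax(P,0))
E
```

```text
pics
{'time_s': 0.0, 'qpos': array([-1.3516,  0.3004,  1.5216, -0.    ,  1.3207, -0.0666]), 'joint_vel': array([-0.0001,  0.0008,  0.0003,  0.0005, -0.0006,  0.0008]), 'tau': array([ -0.0028, -53.1808, -35.2733,   0.0707,   0.0243,  -0.0001]), 'ee_pos': array([ 0.155 , -0.5274,  0.2049]), 'eef_rot': array([-1.5719,  0.0001, -2.8558]), 'force': array([0.3042, 0.3441, 0.5968]), 'moment': array([-0.0127,  0.0589,  0.0584]), 'grip_width': 0.094099688253342}
scene campos [1.1219 0.0866 0.5434] 376.28111422020294
tray 0.81 [285.3, 198.2, 396.2, 316.8] 9491 [ 0.6048 -0.0466  0.0435] [ 0.3581 -0.1866 -0.0021] [0.6997 0.0548 0.0638]
tray 0.26 [473.0, 221.7, 501.0, 249.0] 135 [0.5436 0.2073 0.1256] [0.3965 0.1729 0.0478] [0.5614 0.2335 0.1319]
lever 0.72 [447.0, 215.1, 502.3, 252.8] 467 [0.5486 0.1651 0.1164] [ 0.3121  0.1335 -0.0024] [0.5644 0.2424 0.1511]
lever 0.52 [455.6, 219.8, 502.1, 254.7] 303 [0.5297 0.1897 0.115 ] [ 0.3121  0.1489 -0.0024] [0.5644 0.2379 0.1319]
bail 0.75 [455.2, 221.5, 500.1, 252.6] 210 [0.5428 0.1989 0.1188] [0.4201 0.1489 0.0473] [0.5644 0.2424 0.1319]
keeper 0.76 
[... 1263 characters left out ...]
81.9, 204.0, 209.1] 216 [0.5246 0.2015 0.1175] [0.5029 0.1419 0.0482] [0.57   0.2514 0.1343]
tray_back 0.7 [243.9, 132.8, 327.0, 242.3] 7358 [ 0.5595 -0.048   0.0447] [ 0.4282 -0.1516 -0.0006] [0.6963 0.0517 0.0674]
tray_back 0.6 [167.9, 185.3, 206.0, 206.2] 237 [0.5284 0.145  0.1184] [0.5029 0.1326 0.0504] [0.5607 0.2346 0.1548]
mouse 0.92 [393.6, 236.7, 424.3, 282.8] 1034 [ 0.3762 -0.347   0.0294] [ 0.323  -0.3853 -0.0061] [ 0.4336 -0.3158  0.0393]
stapler 0.88 [421.0, 194.7, 453.0, 256.6] 1092 [ 0.4611 -0.4233  0.0484] [ 0.3889 -0.472  -0.0042] [ 0.5358 -0.388   0.0556]
mug 0.64 [420.3, 120.6, 467.0, 167.9] 1391 [ 0.6538 -0.4445  0.0429] [ 0.602  -0.5156 -0.0039] [ 0.7278 -0.3995  0.0999]
```

Run:
```python
import cv2
a=cv2.imread('pics/scene0.png')[180:330,270:560]; b=cv2.imread('pics/top0.png')[100:260,120:350]
cv2.imwrite('pics/s0c.png',cv2.resize(a,None,fx=2.7,fy=2.7,interpolation=cv2.INTER_CUBIC))
cv2.imwrite('pics/t0c.png',cv2.resize(b,None,fx=3.4,fy=3.4,interpolation=cv2.INTER_CUBIC))
```

```text
(no output)
```

View pics/scene0.png

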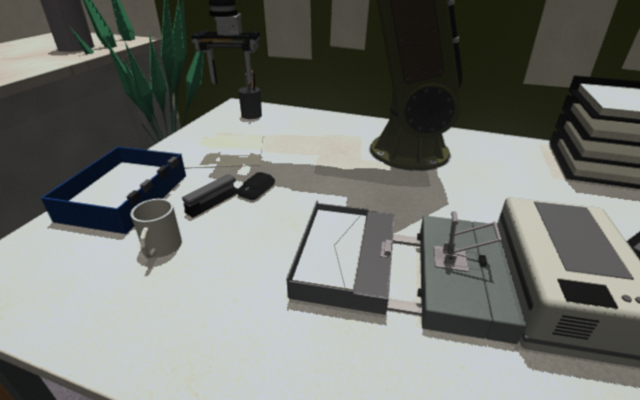

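View pics/s0c.png

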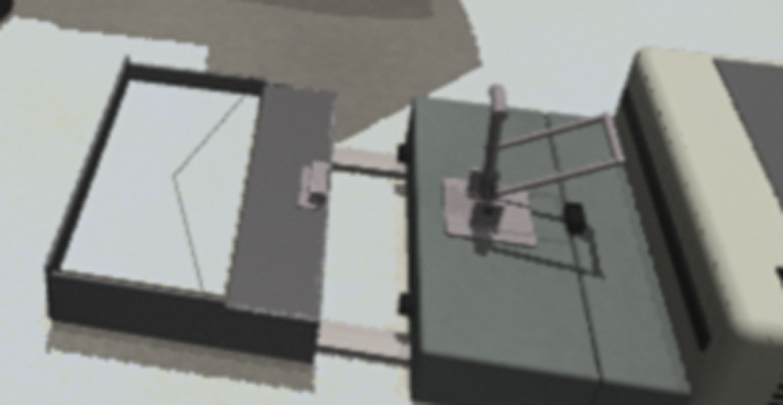

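View pics/t0c.png

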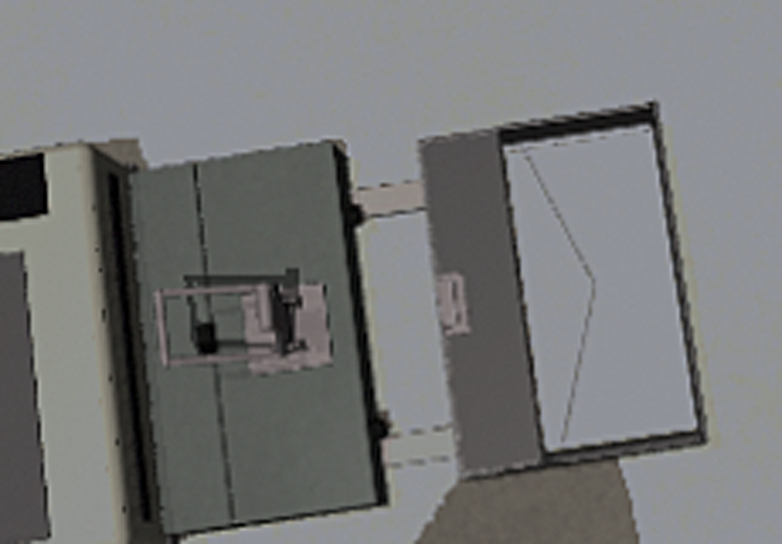

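Run:
```python
from h import *
np.set_printoptions(precision=4,suppress=True)
for n in('top','scene'):
    c=camera(n); W=cloud(c); np.save(n+'W.npy',W)
    z=W[...,2]
    for nm,lo,hi,y0,y1 in(('deck',.044,.056,.05,.4),('traywall/ledge',.042,.07,-.25,.06),('housing',.11,.13,.15,.6)):
        m=(z>lo)&(z<hi)&(W[...,1]>y0)&(W[...,1]<y1)&(W[...,0]>.3)&(W[...,0]<.8)
        m=cv2.morphologyEx(m.astype(np.uint8),cv2.MORPH_OPEN,np.ones((3,3)))
        k,l,s,ce=cv2.connectedComponentsWithStats(m); 
        if nm=='traywall/ledge': m=m>0
        else: m=l==1+np.argmax(s[1:,4])
        P=W[m]; r=cv2.minAreaRect((P[:,:2]*1000).astype(np.float32)); print(n,nm,m.sum(),r,np.median(P[:,2])); print(cv2.boxPoints(r))
```

```text
top deck 5913 ((533.932861328125, 178.7886962890625), (271.86090087890625, 160.7223663330078), 7.227285861968994) 0.05035180783475501
[[388.9725 241.4106]
 [409.1923  81.9652]
 [678.8932 116.1668]
 [658.6735 275.6122]]
top traywall/ledge 3420 ((562.268798828125, -46.273193359375), (251.88803100585938, 176.8448028564453), 7.103768825531006) 0.04946134410159716
[[ 426.3566   25.8954]
 [ 448.2265 -149.5919]
 [ 698.181  -118.4418]
 [ 676.3111   57.0455]]
top housing 9095 ((510.62445068359375, 350.0501403808594), (290.7422180175781, 189.81451416015625), 7.843733787536621) 0.11903865543589141
[[353.6613 424.2304]
 [379.5656 236.1918]
 [667.5876 275.8699]
 [641.6833 463.9085]]
scene deck 7756 ((530.728271484375, 240.76522827148438), (284.3151550292969, 283.9508056640625), 7.506743907928467) 0.04922914157083581
[[371.241  362.952 ]
 [408.3372  81.4347]
 [690.2156 118.5785]
 [653.1194 400.0957]]
scene traywall/ledge 6390 ((563.3193359375, -50.23622131347656), (254.32669067382812, 179.0096435546875), 7.509920597076416) 0.04859328429753297
[[ 425.5487   21.8809]
 [ 448.9448 -155.5933]
 [ 701.09   -122.3533]
 [ 677.6938   55.1208]]
scene housing 11234 ((511.5485534667969, 348.1327819824219), (289.604248046875, 188.25851440429688), 7.343564987182617) 0.117910123769972
[[355.9026 422.9815]
 [379.9656 236.2672]
 [667.1945 273.284 ]
 [643.1315 459.9984]]
```

```bash
cat >> h.py <<'E'
PIV=np.array([.5383,.1437,.068]); YAW=np.radians(7.3)
A=np.array([[np.cos(YAW),np.sin(YAW),0],[-np.sin(YAW),np.cos(YAW),0],[0,0,1]])
def M(P): return (np.asarray(P)-PIV)@A.T*1000   # world->machine mm
def Wd(m): return np.asarray(m,float)/1000@A+PIV
def tcp():
    o=get_obs(); return M(o['ee_pos']),A@np.array(o['force']),o['time_s']
def overlay(n,fn,L=None,tray=None,bail=None,crop=None,s=3):
    c=camera(n); im=cv2.resize(c['img'][:,:,::-1],None,fx=s,fy=s,interpolation=cv2.INTER_CUBIC)
    def d(m,col,r=3):
        p=proj(c,Wd(m).reshape(-1,3))
        for q in p: cv2.circle(im,tuple(int(round((x+.5)*s-.5)) for x in q),r,col,1)
    d([0,0,0],(0,0,255)); d([[x,-45,-18] for x in(-135,0,135)],(0,255,255)); d([[x,112,-18] for x in(-135,135)],(0,255,255))
    if tray is not None:
        d([0,-56.1-tray,-14],(0,255,0))
    if L is not None:
        a=np.radians(40)+L; d([0,-78*np.cos(a),78*np.sin(a)],(255,0,0))
        if bail is not None:
            h=a+np.radians(5); H=np.array([0,-20*np.cos(h),20*np.sin(h)])
            b=np.radians(105)+L-bail; B=H+np.array([0,-80*np.cos(b),80*np.sin(b)])
            d([B+[24,0,0],B,B-[24,0,0]],(255,0,255))
    x0,y0,x1,y1=crop or (0,0,640,400)
    im=im[int(y0*s):int(y1*s),int(x0*s):int(x1*s)]
    cv2.imwrite('pics/'+fn+'.png',im); return c
E
python3 - <<'E'
from h import *
np.set_printoptions(precision=1,suppress=True,linewidth=150)
for n in('top','scene'):
    W=np.load(n+'W.npy'); m=M(W)
    k=(m[...,2]>-8)&(abs(m[...,0])<40)&(m[...,1]>-40)&(m[...,1]<95)
    P=m[k]; P=P[np.argsort(-P[:,2])]; print(n,len(P)); print(P[::max(1,len(P)//45)])
    # keeper: above ledge
    k=(m[...,2]>-16.5)&(m[...,2]<-2)&(abs(m[...,0])<40)&(m[...,1]<-80)&(m[...,1]>-160); P=m[k]; print('keeper',P[np.argsort(P[:,1])][::4])
E
```

```text
top 401
[[ -9.   -5.9  86.9]
 [  0.2  -8.3  84.1]
 [  3.   -6.   82.9]
 [  1.6  -1.   82. ]
 [-12.1  -1.7  81.5]
 [  6.4  -1.1  80.7]
 [-15.4  -9.9  79.5]
 [ -5.8  -8.3  78.3]
 [ 15.2  73.   65.3]
 [  7.8  69.5  63.9]
 [-22.3  70.3  63.5]
 [ -1.2  70.7  63. ]
 [  5.5  67.8  62.5]
 [ -7.5  74.1  61.8]
 [-17.   72.9  61.2]
 [-25.4  62.2  60.6]
 [  1.8  71.6  59.6]
 [ -2.4  -5.4  58.5]
 [-24.5  65.6  57.2]
 [ 21.3  56.7  56. ]
 [-13.2  -3.   54. ]
 [  8.   -4.8  52.4]
 [ -5.9  -5.1  50.6]
 [-27.9  52.3  48.8]
 [-27.2  38.7  46.2]
 [ 21.2  43.8  44.7]
 [ 22.9  37.   42.7]
 [ 22.5  32.7  41.3]
 [-27.6  31.2  40.1]
 [  8.4  -2.7  36.3]
 [ 24.3  22.3  35.4]
 [ 23.9  18.   33.7]
 [ 22.5  23.3  32.8]
 [ 24.2  16.5  30.8]
 [-26.4  13.1  28.1]
 [ 20.6   3.6  26.3]
 [ -4.4  -2.9  25. ]
 [-25.    2.3  23.1]
 [-17.8   1.7  22.2]
 [-15.5  -0.6  20.8]
 [ -7.1  -1.3  11.3]
 [ 15.3  -2.8   7.6]
 [-17.1  -8.3   5. ]
 [ 16.9   3.2   3.1]
 [-10.7  -0.8   1.9]
 [ -0.2  -0.8  -2.5]
 [ -4.7  67.7  -4.6]
 [ -1.   57.7  -5.9]
 [  1.9  60.1  -6.6]
 [ -2.9  60.9  -7.4]
 [  1.8  58.1  -7.9]]
keeper [[   3.1 -159
[... 2549 characters left out ...]
. ]
 [  21.2 -147.   -16.4]
 [  -1.  -139.4  -16.2]
 [  -0.1 -127.6  -15.9]
 [  -1.  -125.7  -16.3]
 [   4.4 -123.3  -16.4]
 [  18.8 -122.3  -16.4]
 [  -6.4 -121.1   -7.2]
 [   3.5 -120.5   -6.4]
 [  16.  -119.7   -5.6]
 [  32.9 -119.5  -16. ]
 [  -0.6 -118.8   -7. ]
 [  10.1 -118.2   -5.4]
 [ -10.4 -117.7   -4.8]
 [  -4.8 -117.    -7.6]
 [  10.  -116.4   -5.2]
 [  16.4 -115.8   -7.1]
 [  12.3 -115.2  -15.7]
 [  17.8 -114.8  -15.9]
 [  10.5 -114.3   -6.9]
 [  17.9 -113.7   -7.9]
 [  15.7 -113.4  -12.4]
 [   3.1 -112.9   -5.4]
 [  14.6 -112.3   -5.5]
 [ -14.8 -111.8   -7.4]
 [  -4.7 -111.3   -6.5]
 [   1.1 -111.    -6.7]
 [  22.5 -110.7  -16. ]
 [ -16.5 -110.1   -5.9]
 [  15.7 -109.7  -11.6]]
```

```bash
python3 -m jog '423 364 0 0 0 81 1;423 364 0 0 0 81 1;423 364 0 0 0 81 1;423 364 0 0 0 81 1;423 364 0 0 0 81 1;423 364 0 0 0 81 1;423 364 0 0 0 81 1;423 364 0 0 0 81 1;423 364 0 0 0 81 1;423 364 0 0 0 81 1' 20; python3 -c "
from h import *
np.set_printoptions(precision=3,suppress=True)
print(tcp(),get_obs()['eef_rot'],get_obs()['ee_pos'])"
```

```text
time_s: 1.83
ee_pos: [0.4722, -0.2542, 0.2057]
eef_rot: [-1.57, -0.0, -1.6]
force: [-0.5, -1.2, -0.4]
grip_width: 0.0306
(array([-116.105, -386.275,  137.685]), array([-0.687, -1.085, -0.414]), 1.8333) [-1.57 -0.   -1.6 ] [ 0.472 -0.254  0.206]
```

```bash
python3 -m jog '35 30 0 0 0 5 1;70 60 0 0 0 9 1;105.5 90.4 0 0 0 9 1;105.5 90.4 -40 0 0 9 1;105.5 90.4 -80 0 0 9 1;105.5 90.4 -120 0 0 9 1;105.5 90.4 -150 0 0 9 1;105.5 90.4 -175 0 0 9 1;105.5 90.4 -175 0 0 9 1;105.5 90.4 -175 0 0 9 1'; python3 -c "
from h import *
np.set_printoptions(precision=3,suppress=True)
print(tcp(),get_obs()['eef_rot'],get_obs()['ee_pos'])
overlay('scene','s1',L=.82,tray=59,bail=0,crop=(250,150,520,340),s=2.9)"
```

```text
time_s: 2.67
ee_pos: [0.5774, -0.1637, 0.0304]
eef_rot: [-1.572, 0.001, -1.443]
force: [0.5, -0.3, 1.7]
grip_width: 0.0006
(array([  -0.283, -309.906,  -37.608]), array([ 0.445, -0.395,  1.671]), 2.6667) [-1.572  0.001 -1.443] [ 0.577 -0.164  0.03 ]
```

View pics/s1.png

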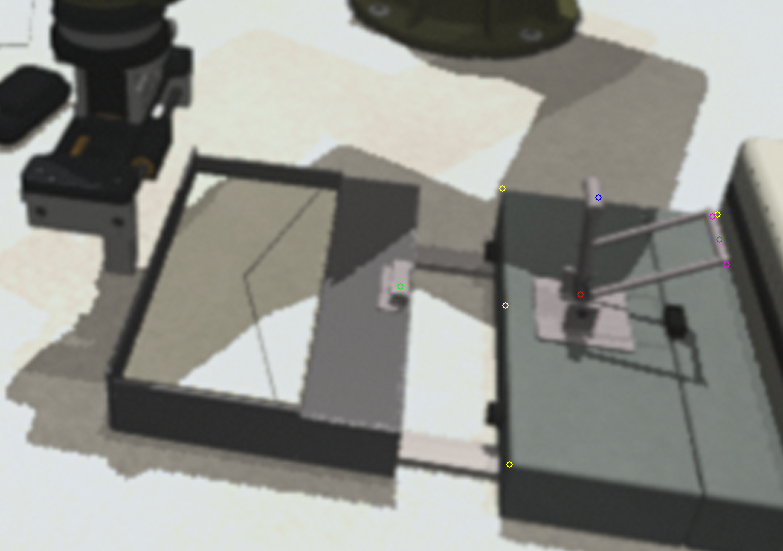

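```bash
python3 -m jog '-1 8 0 0 0 0 1;-2 16 0 0 0 0 1;-3 24 0 0 0 0 1;-4.1 32 0 0 0 0 1;-5.1 40 0 0 0 0 1;-5.9 46 0 0 0 0 1;-6.7 52 0 0 0 0 1;-7.4 58 0 0 0 0 1;-8.1 63 0 0 0 0 1;-8.1 63 0 0 0 0 1'; python3 -c "
from h import *
np.set_printoptions(precision=3,suppress=True)
print(tcp())"
```

```text
time_s: 3.55
ee_pos: [0.5698, -0.0998, 0.0317]
eef_rot: [-1.57, 0.0, -1.442]
force: [-0.1, 0.4, -0.1]
grip_width: 0.0001
(array([   0.305, -245.544,  -36.306]), array([-0.016,  0.366, -0.092]), 3.55)
```

```bash
python3 -m jog '-0.3 2 0 0 0 0 1;-0.5 4 0 0 0 0 1;-0.8 6 0 0 0 0 1;-0.8 6 0 0 0 0 1'; python3 -c "
from h import *
np.set_printoptions(precision=3,suppress=True)
print(tcp())
overlay('scene','s2',L=.78,tray=15,bail=0,crop=(250,150,520,340),s=2.9)"
```

```text
time_s: 3.88
ee_pos: [0.5689, -0.0943, 0.0315]
eef_rot: [-1.57, -0.001, -1.442]
force: [0.7, -5.0, 0.4]
grip_width: 0.0005
(array([   0.146, -239.936,  -36.466]), array([ 0.077, -5.058,  0.446]), 3.8833)
```

View pics/s2.png

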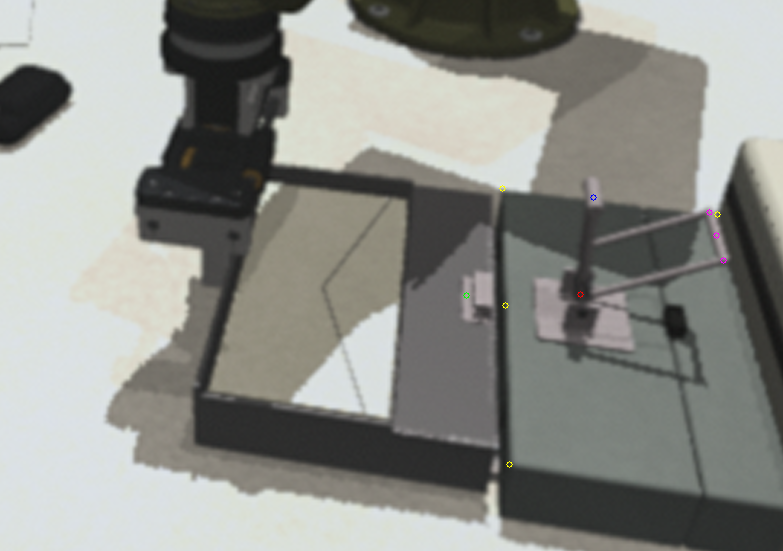

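```bash
python3 -m jog '-0.3 2 0 0 0 0 1;-0.5 4 0 0 0 0 1;-0.5 4 0 0 0 0 1;-0.5 4 0 0 0 0 1'; python3 -c "
from h import *
np.set_printoptions(precision=3,suppress=True)
print(tcp())"
```

```text
time_s: 4.27
ee_pos: [0.5686, -0.0917, 0.0316]
eef_rot: [-1.57, -0.002, -1.443]
force: [1.8, -11.2, -0.3]
grip_width: 0.0003
(array([   0.147, -237.304,  -36.446]), array([  0.314, -11.356,  -0.302]), 4.2667)
```

```bash
python3 -m jog '1.9 -14.9 0 0 0 0 1;1.9 -14.9 40 0 0 0 1;1.9 -14.9 80 0 0 0 1;1.9 -14.9 120 0 0 0 1;1.9 -14.9 160 0 0 0 1;-3 24 160 0 0 0 1;-8 64 160 0 0 0 1;-13 104 160 0 0 0 1;-18 144 160 0 0 0 1;-18 144 160 0 0 0 1'; python3 -c "
from h import *
np.set_printoptions(precision=3,suppress=True)
print(tcp())
for n in ('top','scene'):
  c=camera(n); m=M(cloud(c))
  k=(m[...,2]>-11)&(m[...,2]<-2)&(abs(m[...,0])<17)&(m[...,1]<-50)&(m[...,1]>-85); P=m[k]; print('keeper',len(P),np.percentile(P[:,1],[5,50,95]))
  k=(m[...,2]>60)&(m[...,2]<95)&(abs(m[...,0])<17)&(m[...,1]<30)&(m[...,1]>-35); P=m[k]; print('tip',len(P),np.median(P,0))
"
```

```text
time_s: 5.1
ee_pos: [0.5493, 0.058, 0.1914]
eef_rot: [-1.571, -0.001, -1.438]
force: [-0.3, -0.2, -0.2]
grip_width: 0.0002
(array([  0.044, -86.393, 123.398]), array([-0.329, -0.175, -0.181]), 5.1)
keeper 11 [-71.425 -70.701 -70.106]
tip 0 [nan nan nan]
keeper 73 [-71.005 -65.495 -61.533]
tip 96 [ 7.384 -7.21  79.878]
  return _methods._mean(a, axis=axis, dtype=dtype,
  ret = um.true_divide(
```

```bash
python3 -m jog '-5 40 0 0 0 0 1;-10 80 0 0 0 0 1;-13.8 107.5 0 0 0 0 1;-13.8 107.5 0 0 0 0 1;-13.8 107.5 -25 0 0 0 1;-13.8 107.5 -50 0 0 0 1;-13.8 107.5 -71 0 0 0 1;-13.8 107.5 -71 0 0 0 1'; python3 -c "
from h import *
np.set_printoptions(precision=3,suppress=True)
print(tcp())
overlay('scene','s3',L=.78,tray=10,bail=0,crop=(350,120,620,310),s=2.9)"
```

```text
time_s: 5.87
ee_pos: [0.5349, 0.1592, 0.1162]
eef_rot: [-1.578, -0.003, -1.442]
force: [-0.5, -0.4, -0.4]
grip_width: 0.0005
(array([-1.427, 15.801, 48.158]), array([-0.527, -0.35 , -0.352]), 5.8667)
```

View pics/s3.png

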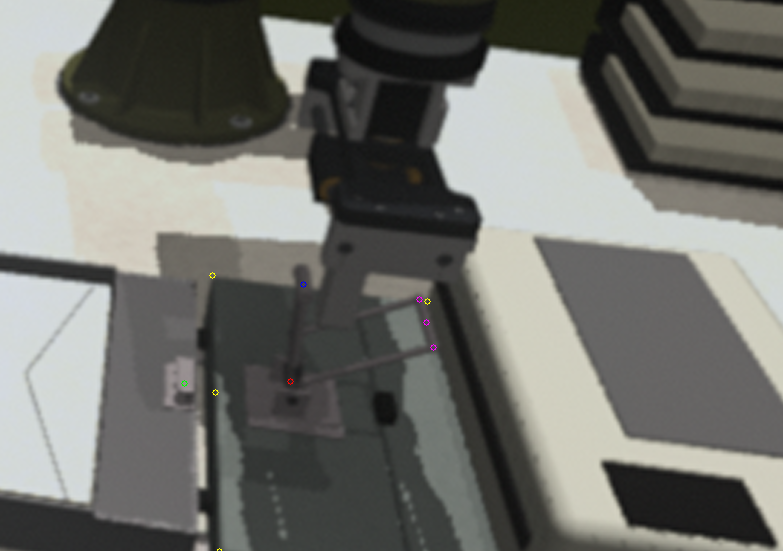

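```bash
python3 -m jog '1.5 -8 0 0 0 0 1;3 -16 -1 0 0 0 1;4 -24 -3 0 0 0 1;5 -30 -5 0 0 0 1;6 -36 -6 0 0 0 1;7 -42 -8 0 0 0 1;8 -47 -8 0 0 0 1;8 -51 -8 0 0 0 1;8 -51 -8 0 0 0 1;8 -51 -8 0 0 0 1'; python3 -c "
from h import *
np.set_printoptions(precision=3,suppress=True)
print(tcp())
overlay('scene','s4',L=0,tray=10,bail=0,crop=(350,120,620,310),s=2.9)"
```

```text
time_s: 6.75
ee_pos: [0.5439, 0.1084, 0.1108]
eef_rot: [-1.575, -0.003, -1.442]
force: [0.4, 0.9, -0.2]
grip_width: 0.0006
(array([  1.047, -35.741,  42.803]), array([ 0.495,  0.875, -0.192]), 6.75)
```

View pics/s4.png

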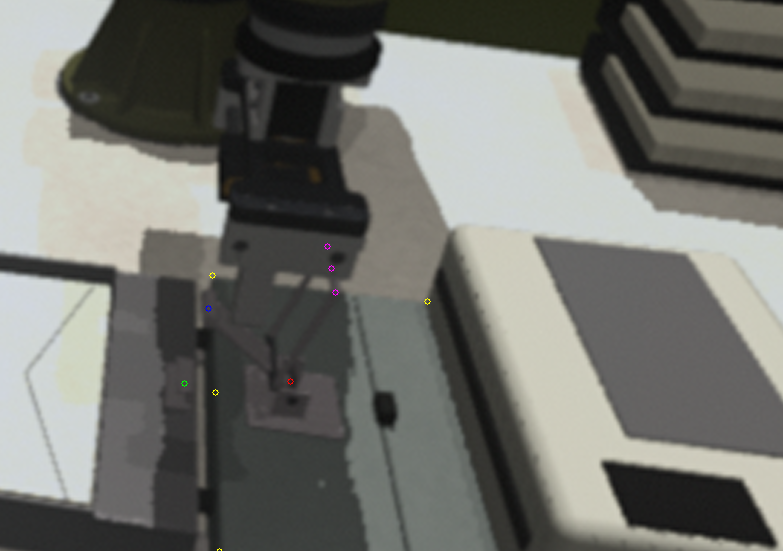

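```bash
python3 -m jog '0.5 -4 -2 0 0 0 1;0.5 -4 -2 0 0 0 1;0.5 -3 0 0 0 0 1;0 0 35 0 0 0 1;0 0 72 0 0 0 1;0 0 72 0 0 0 1;-4.3 34 72 0 0 0 1;-8.6 67.2 72 0 0 0 1;-8.6 67.2 72 0 0 0 1;-8.6 67.2 72 0 0 0 1'; python3 -c "
from h import *
np.set_printoptions(precision=3,suppress=True)
print(tcp())
overlay('scene','s5',L=0,tray=10,bail=0,crop=(350,120,620,310),s=2.9)"
```

```text
time_s: 7.63
ee_pos: [0.535, 0.1769, 0.1826]
eef_rot: [-1.575, -0.003, -1.439]
force: [-0.1, -1.3, 0.6]
grip_width: 0.0007
(array([  0.914,  33.323, 114.561]), array([-0.286, -1.23 ,  0.575]), 7.6333)
```

View pics/s5.png

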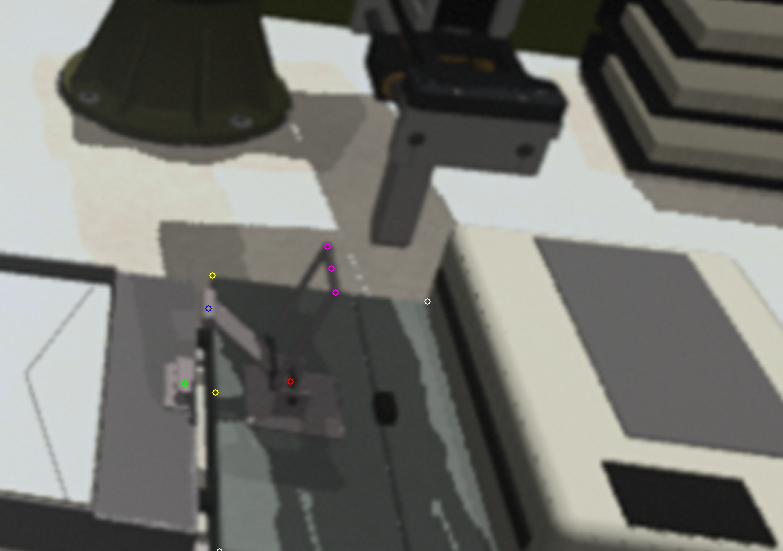

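Lever is at the tray side (tip on the blue prediction for 0), bail bar at (330,268) as predicted, finger behind it. Lower and push the bar over.

```bash
python3 -m jog '0 0 -20 0 0 0 1;0 0 -37 0 0 0 1;0 0 -37 0 0 0 1;1.3 -10 -37 0 0 0 1;2.3 -18 -37 0 0 0 1;3.3 -26 -37 0 0 0 1;4.3 -34 -37 0 0 0 1;5.4 -42 -37 0 0 0 1;6.4 -50 -37 0 0 0 1;7.2 -56 -37 0 0 0 1'; python3 -c "
from h import *
np.set_printoptions(precision=3,suppress=True)
print(tcp())
overlay('scene','s6',L=0,tray=10,bail=0,crop=(350,120,620,310),s=2.9)"
```

```text
time_s: 8.52
ee_pos: [0.5426, 0.1188, 0.1458]
eef_rot: [-1.575, -0.003, -1.441]
force: [0.7, 0.1, -0.2]
grip_width: 0.0002
(array([  1.092, -25.247,  77.799]), array([ 0.75 , -0.023, -0.186]), 8.5167)
```

View pics/s6.png

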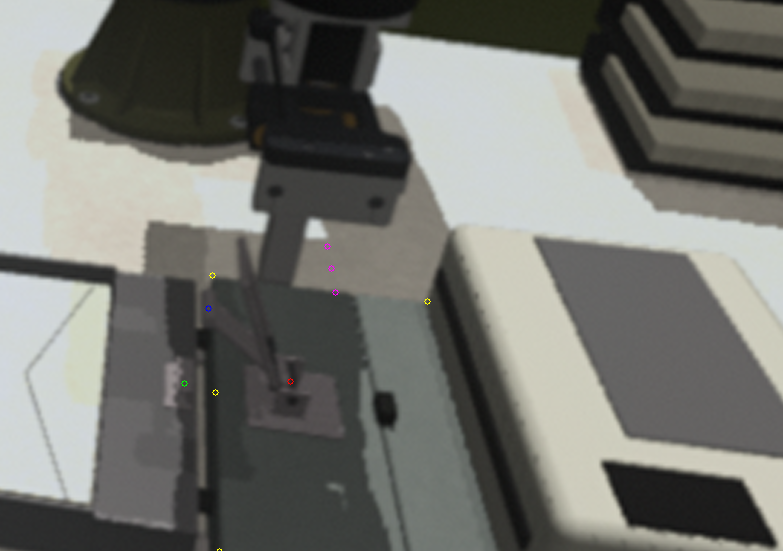

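```bash
python3 -m jog '0.7 -6 0 0 0 0 1;0.7 -6 0 0 0 0 1;0 0 20 0 0 0 1;0 0 40 0 0 0 1;-5 40 40 0 0 0 1;-10 80 40 0 0 0 1;-10 80 40 0 0 0 1;-10 80 40 0 0 0 1'; python3 -c "
from h import *
np.set_printoptions(precision=3,suppress=True)
print(tcp())
overlay('scene','s7',L=0,tray=10,bail=2.2,crop=(350,120,620,310),s=2.9)
overlay('top','t7',L=0,tray=10,bail=2.2,crop=(120,120,290,240),s=4.5)"
```

```text
time_s: 9.23
ee_pos: [0.5322, 0.1998, 0.1855]
eef_rot: [-1.575, -0.003, -1.438]
force: [0.3, -0.4, -0.3]
grip_width: 0.0005
(array([  1.057,  56.44 , 117.542]), array([ 0.274, -0.406, -0.32 ]), 9.2333)
```

View pics/s7.png

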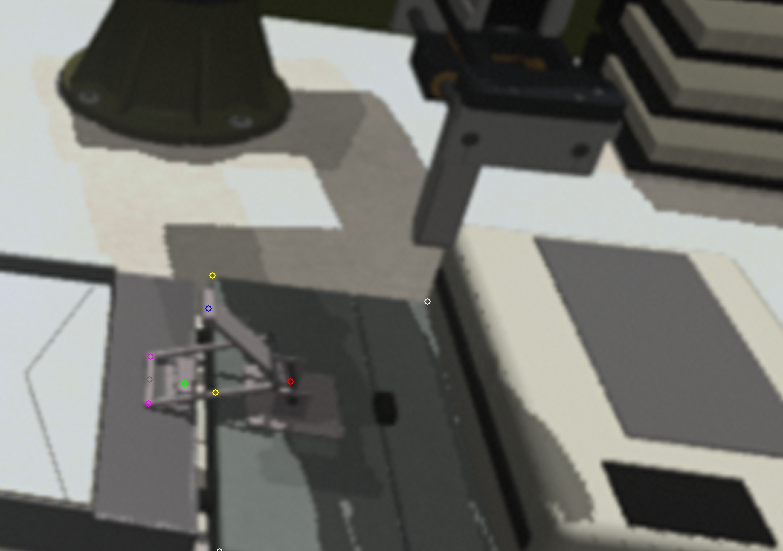

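View pics/t7.png

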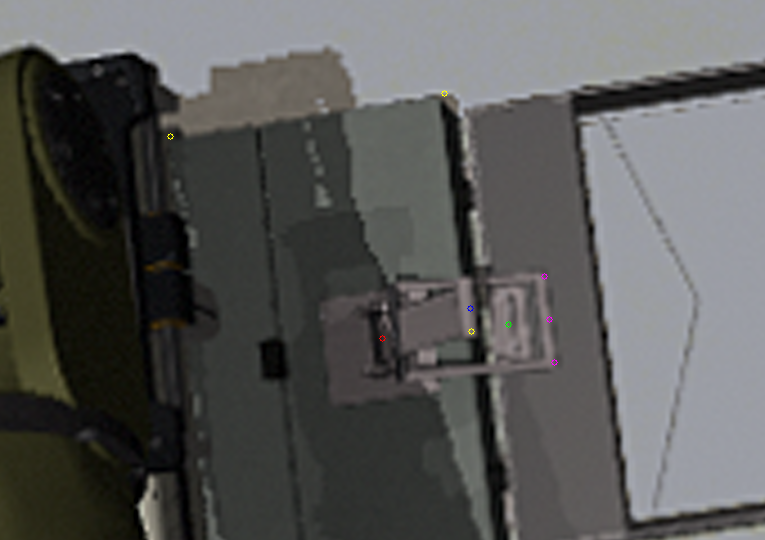

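```bash
python3 -m jog '5 -40 0 0 0 0 1;10 -80 0 0 0 0 1;15 -118 0 0 0 0 1;18.3 -147 0 0 0 0 1;18.3 -147 0 0 0 0 1;18.3 -147 -35 0 0 0 1;18.3 -147 -70 0 0 0 1;18.3 -147 -84 0 0 0 1;18.3 -147 -84 0 0 0 1'; python3 -c "
from h import *
np.set_printoptions(precision=3,suppress=True)
print(tcp())
overlay('scene','s8',L=0,tray=10,bail=2.2,crop=(350,120,620,310),s=2.9)"
```

```text
time_s: 10.08
ee_pos: [0.5491, 0.05, 0.0981]
eef_rot: [-1.581, -0.003, -1.442]
force: [0.7, 0.5, -0.8]
grip_width: 0.0001
(array([ -1.166, -94.347,  30.133]), array([ 0.722,  0.444, -0.787]), 10.0833)
```

View pics/s8.png

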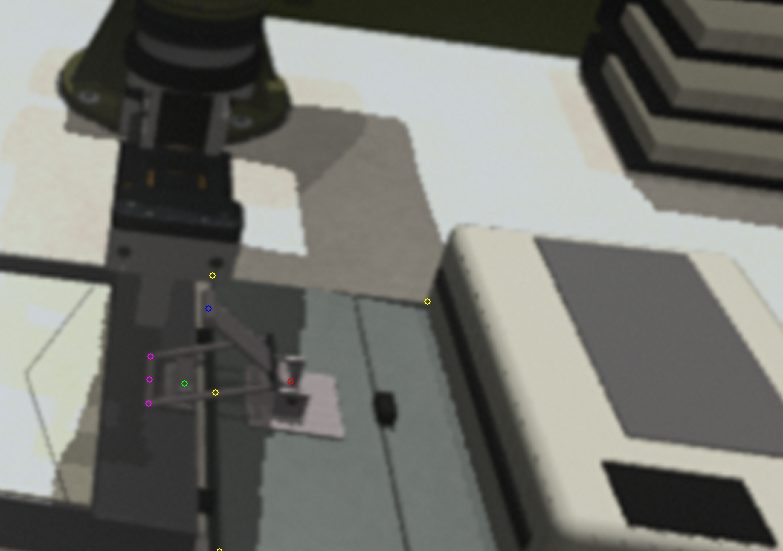

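```bash
python3 -m jog '-0.4 12 0 0 0 0 1;-1.5 21.3 5 0 0 0 1;-2.2 26 10 0 0 0 1;-2.8 31 15 0 0 0 1;-3.5 36.5 19 0 0 0 1;-4.2 42 22 0 0 0 1;-5 48 25.5 0 0 0 1;-5.7 54 28 0 0 0 1;-6.5 61 30 0 0 0 1;-7.4 67.3 32 0 0 0 1'; python3 -c "
from h import *
np.set_printoptions(precision=3,suppress=True)
print(tcp())
overlay('scene','s9',L=.7,tray=10,crop=(350,120,620,310),s=2.9)"
```

```text
time_s: 10.97
ee_pos: [0.5427, 0.1183, 0.1326]
eef_rot: [-1.578, -0.003, -1.442]
force: [0.3, -0.4, -0.1]
grip_width: 0.0007
(array([  1.134, -25.735,  64.58 ]), array([ 0.273, -0.446, -0.12 ]), 10.9667)
```

View pics/s9.png

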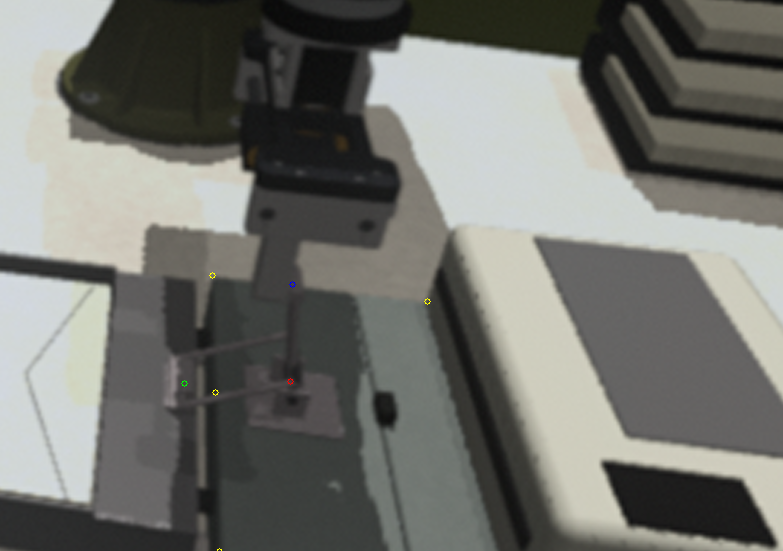

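```bash
python3 -m jog '-0.9 7 0 0 0 0 1;-1.9 14.6 0 0 0 0 1;-2.6 20.5 0 0 0 0 1;-3.4 26.3 -0.5 0 0 0 1;-4.1 32 -1.5 0 0 0 1;-4.8 37.3 -3 0 0 0 1;-4.8 37.3 -3 0 0 0 1'; python3 -c "
from h import *
np.set_printoptions(precision=3,suppress=True)
print(tcp())
overlay('scene','s10',L=1.22,tray=10,crop=(350,120,620,310),s=2.9)"
```

```text
time_s: 11.6
ee_pos: [0.5375, 0.1573, 0.1293]
eef_rot: [-1.578, -0.003, -1.441]
force: [-1.0, -0.4, -0.5]
grip_width: 0.0004
(array([ 0.943, 13.63 , 61.339]), array([-1.047, -0.313, -0.486]), 11.6)
```

View pics/s10.png

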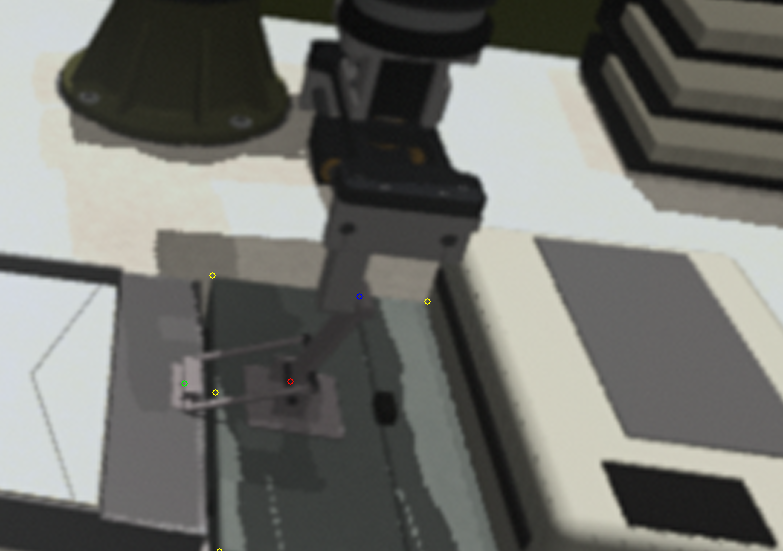

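```bash
python3 -m jog '-1.1 8.6 -4 0 0 0 1;-1.8 13.5 -7 0 0 0 1;-2.4 18.2 -10 0 0 0 1;-2.9 22.5 -14 0 0 0 1;-3.4 26.4 -18 0 0 0 1;-3.9 30 -22 0 0 0 1;-4.3 33.1 -27 0 0 0 1;-4.7 36 -32 0 0 0 1;-5 38.3 -37 0 0 0 1;-5 38.3 -37 0 0 0 1'; python3 -c "
from h import *
np.set_printoptions(precision=3,suppress=True)
print(tcp())
overlay('scene','s11',L=2.09,tray=3,crop=(350,120,620,310),s=2.9)"
```

```text
time_s: 12.48
ee_pos: [0.532, 0.1957, 0.0913]
eef_rot: [-1.58, -0.002, -1.441]
force: [0.6, 0.3, 1.0]
grip_width: 0.0006
(array([ 0.359, 52.368, 23.257]), array([0.68 , 0.241, 1.031]), 12.4833)
```

View pics/s11.png

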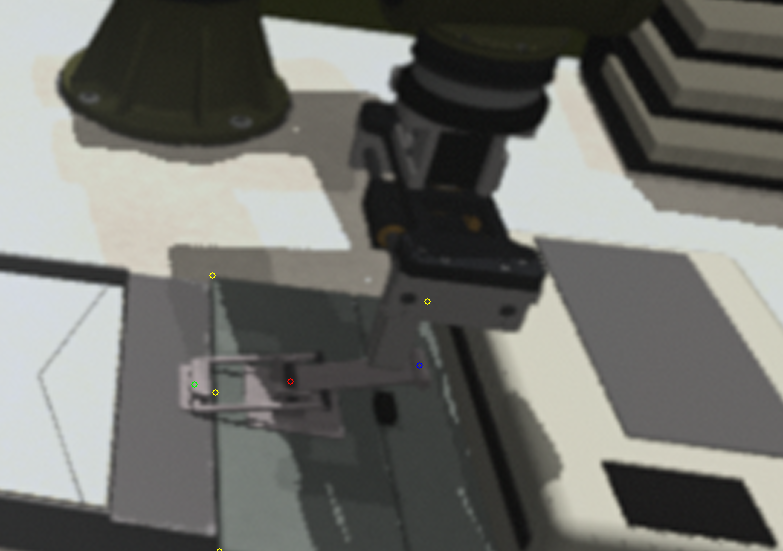

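```bash
python3 -m jog '-0.3 2.5 -6 0 0 0 1;-0.5 4 -12 0 0 0 1;-0.8 6 -17 0 0 0 1;-0.8 6 -20 0 0 0 1;-0.8 6 -22 0 0 0 1;-0.8 6 -24 0 0 0 1;-0.8 6 -24 0 0 0 1'; python3 -c "
from h import *
np.set_printoptions(precision=3,suppress=True)
print(tcp())"
```

```text
time_s: 13.12
ee_pos: [0.5314, 0.2018, 0.0702]
eef_rot: [-1.579, -0.002, -1.441]
force: [-12.8, -2.7, 27.7]
grip_width: 0.0004
(array([ 0.525, 58.549,  2.153]), array([-13.079,  -1.087,  27.652]), 13.1167)
```

```bash
python3 -m jog '0 0 15 0 0 0 1;0 0 50 0 0 0 1;0 0 90 0 0 0 1;0 0 130 0 0 0 1;0 -40 150 0 0 0 1;0 -80 150 0 0 0 1;0 -120 150 0 0 0 1;0 -160 150 0 0 0 1;0 -200 150 0 0 0 1;0 -240 150 0 0 0 1'; python3 -c "
from h import *
np.set_printoptions(precision=2,suppress=True)
print(tcp())
overlay('scene','s12',L=2.44,tray=3,crop=(350,120,620,310),s=2.9)
for n in ('top','scene'):
  c=camera(n); m=M(cloud(c))
  k=(m[...,2]>-11)&(m[...,2]<-2)&(abs(m[...,0])<17)&(m[...,1]<-50)&(m[...,1]>-85); P=m[k]; print('keeper',len(P),np.percentile(P[:,1],[5,50,95]))
  k=(m[...,2]>-9)&(abs(m[...,0])<14)&(m[...,1]<90)&(m[...,1]>20); P=m[k]
  for y in range(20,90,10):
    q=P[(P[:,1]>=y)&(P[:,1]<y+10)]
    if len(q): print(y,len(q),np.median(q[:,2]))
"
```

```text
time_s: 13.95
ee_pos: [0.531, -0.0401, 0.2203]
eef_rot: [-1.579, -0.002, -1.44]
force: [0.2, 0.0, -0.2]
grip_width: 0.0002
(array([ -30.6 , -181.36,  152.25]), array([ 0.24,  0.01, -0.25]), 13.95)
keeper 49 [-62.25 -57.31 -52.12]
20 40 3.2949852397210284
30 42 3.1361668729418746
40 37 2.9636303529514825
50 41 2.4460490788887483
60 41 2.343792227007646
70 46 3.4566831955263333
80 18 4.437681856522234
keeper 75 [-61.57 -56.36 -52.08]
20 52 1.8002799622282644
30 56 1.6738086784239963
40 58 1.642729565996162
50 55 1.1017475373166357
60 65 1.2076774246822382
70 67 2.9916433833219043
80 7 1.275581304404541
```

View pics/s12.png

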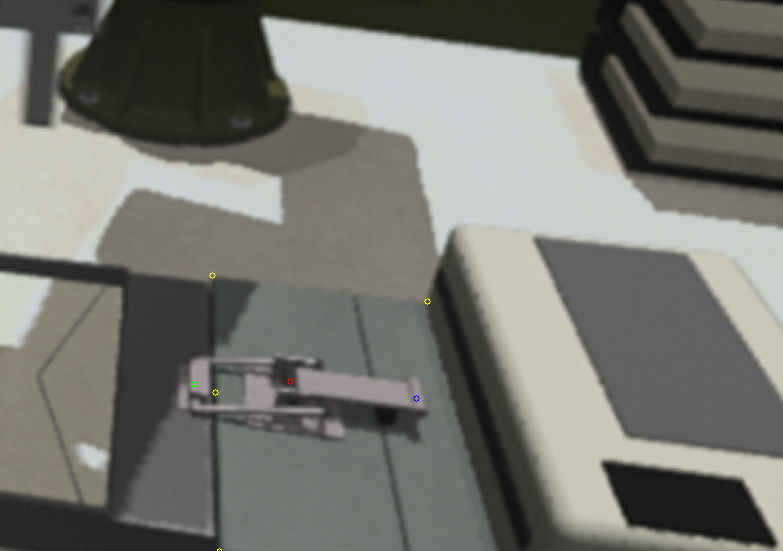

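```bash
python3 -c "
from h import *
np.set_printoptions(precision=3,suppress=True)
c=camera('top');W=cloud(c)
for t in('mouse','stapler','mug'):
    for d in masks_of(t,'top')[:1]: print(t,d['conf'],d['extent'])
print(tcp()); print(hand_in())"
```

```text
mouse 0.61 [393.6, 236.7, 422.0, 280.6]
stapler 0.83 [420.8, 194.1, 456.1, 255.0]
mug 0.92 [423.2, 121.5, 463.1, 171.1]
(array([ -29.792, -178.413,  152.085]), array([0.113, 0.355, 0.088]), 14.3)
the job is handed in; nothing more can be done
None
```

The tray is clamped shut, and I handed the job in at 14.3 s with the robot clear of everything.

I pushed the tray in until the buffers pushed back with about 11 N. I then tipped the lever towards the tray, swung the bail over so its bar landed behind the keeper's lip, and pushed the lever back over until it lay down. The final downward press read about 28 N, with about 13 N sideways.

**Last checks, after lifting off:**
- **Lever:** the handle lies level on the machine side, to within about 2 mm along its length, which matches the closed stop.
- **Bail:** the bar is in the keeper.
- **Tray:** the end of the keeper's lip is about 62 mm from the pivot, which puts the tray at about 3 mm out, as expected when clamped.
- **Mouse, stapler and mug:** they are where they stood at the start, to within a few pixels of detector noise.
- **Wrist force:** near zero at hand-in.

No check failed or disagreed.

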